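# Lay the front table caddy like its twin

### The arm

A 7-joint arm with a two-finger parallel gripper is mounted at the origin on the work surface; the furniture and walls round the work are solid. World frame = base frame: x ahead of the robot, y to its left, z up, the work surface at z = 0. Lengths are in m, angles in degrees, forces in N, time in s.
With the tool pointing down it reaches from about 0.425 to 0.875 m from the base axis. Payload 4.7 kg.
Tool frame: the origin (TCP) lies at the very end of the fingers, on their centre line; the grasp point (between the pads) lies 19 mm behind it; z points along the fingers, y is the line along which they close (so a half turn about z gives the same grasp; the last joint's range is limited). The gripper opens to 87 mm and grips with 3 to 60 N. Pads are 19 mm wide; open, the fingers measure 117 mm over their backs; the gripper's body (75 mm by 190 mm) begins 51 mm behind the grasp point.
Start: joints at [-68.291, 18.392, -4.016, 83.108, 1.295, 78.541, -3.26], TCP at [0.232, 0.607, 0.223] pointing down, gripper open.
Joint ranges: [-163.93, 163.93], [-17.29, 119.83], [-79.2, 71.16], [3.27, 140.29], [-89.18, 269.18], [5.43, 117.66], [-154.24, 154.24]. Speed limits (degrees/s): [147.25, 147.25, 180, 180, 180, 180, 180].

### API

Orientations are given as [roll, pitch, yaw] about the fixed x, y, z axes, in that order (R = Rz(yaw) Ry(pitch) Rx(roll)).
In Python, from cell import get_obs, eyes, env gives the robot as it stands.
- The arm moves only by the tool servo_tool, never from a script. Its argument "series" is a list that holds one entry, the list of rows, each a list of 7 numbers: the shift along the tool's x, y, z in units of 300 mm (1.0 is 300 mm), then the turn, a rotation vector about the tool's x, y, z in units of pi rad (1.0 is pi rad), then the opening, from 0 (shut) to 1 (fully open). In form: [[[tx, ty, tz, wx, wy, wz, gripper], ...]]. A call has 1 to 12 rows; each row is the pose to reach, as a shift and turn from the pose commanded when the call began, along the tool's axes at that moment, turning the shorter way round; what a row does not reach only later rows make up. A row lasts 1/12 s, in which the tool goes at most 41.7 mm and 7.16 degrees, less where a joint would pass 70% of its speed; a pose out of reach is approached as far as the arm can. A call with a number of a shift or a turn outside -1 to 1 is refused whole. A call with a gripper value outside its range is refused whole. The fingers move at their own pace and stop on an object; "grip_force" is the grip in N (left out, the last holds). Time passes only in rows, so rows that repeat a pose let the fingers close. It gives the time, the measured TCP pose, the force, the opening and the grip force at its end, in the units of the state.
- get_obs(): the state, without advancing time (a new reading comes with each control period).
- eyes.read_camera(name): name is "scene" or "top"; returns a dict with "frame" (420x560x3 uint8, red, green, blue), "depth" (420x560 float32, m along the optical axis (not along the pixel's ray), 0 where there is no reading), "fx", "fy", "cx", "cy" (pixels), "origin" and "rotation" of the camera in the world. Camera axes: x right, y down, z forward; pixel columns grow to the right and rows downward; lengths in m; the calibration is good to about 2 mm. A picture is of the moment at which its call begins.
- env.sign_off(): hands the job in; it is judged then, once.
The state is a dict: "time_s": time; "qpos": joint angles; "joint_velocities": joint speeds; "effort": joint torques, N m; "tool_pos": TCP position; "tool_rot": TCP orientation; "force": force on the tool from outside, world axes, zero at the start; "wrist_torque": the same for the moment, N m; "grip_width": finger opening in m; "grasp_force": force on a finger pad.
Only numpy, scipy, OpenCV 4.12 (cv2) and the standard library are available. Lean on these libraries where they do the work, as an engineer would, in place of code of your own. Each camera call takes 0.05 s, during which the arm holds its last target. There are 200 camera calls.

### The job

The two table caddies must be laid alike, and the back one is right. Put the front one in order: each of its things - salt shaker, black-lidded white jar, spice jar, and the red-lidded jar that was left out on the table - upright on the floor of the pocket straight in front of its twin in the back caddy. Leave the back caddy's things where they stand and knock none of the jars or shakers over.

Things in the scene. Friction and masses are not known exactly. Their poses are not given: they have to be found in the camera images.
- caddy_front: Caddy nearer the robot, to be put in order: fixed beech tray 92 mm deep (x), 339 long (y). Four pockets, 77 mm along y by 80 along x, centred at x = 0, y = +123, +41, -41, -123 mm; floors 10 mm above the table, dividers and rails to 30, end boards to 41. One is empty at the start. Origin: centre of its underside, on the table; x points away from the robot, y to its left along the row, z up.
- caddy_back: The model: an identical fixed caddy (same frame and pockets) just behind the front one and parallel to it, centres 100 mm apart along x, so that each pocket lies straight behind the front caddy's pocket of the same y. Each pocket holds one thing; it is rightly laid.
- my_shaker: To be put in its place: white waisted salt shaker with a domed grey perforated cap, 44 mm across and 90 mm high. At the start it stands upright in a wrong pocket of the front caddy. Origin: centre of its underside; z up its axis. Under 0.3 kg, rigid, lid fixed.
- my_salt_jar: To be put in its place: small white jar with a black lid, 46 mm across and 76 mm high. At the start it stands upright in a wrong pocket of the front caddy. Origin: centre of its underside; z up its axis. Under 0.3 kg, rigid, lid fixed.
- my_spice_jar: To be put in its place: slim spice jar with a green label and a broad dark brown lid, green on top, 44 mm across and 105 mm high. At the start it stands upright in a wrong pocket of the front caddy. Origin: centre of its underside; z up its axis. Under 0.3 kg, rigid, lid fixed.
- my_chilli_jar: To be put in its place: squat red-lidded jar with yellow label, 61 mm across and 73 mm high. At the start it stands upright on the bare table beside the caddies, left or right. Origin: centre of its underside; z up its axis. Under 0.3 kg, rigid, lid fixed.
- model_shaker: Its twin in the back caddy, to be left alone: white waisted salt shaker with a domed grey perforated cap, 44 mm across and 90 mm high, standing in one of the four pockets. Origin: centre of its underside; z up.
- model_salt_jar: Its twin in the back caddy, to be left alone: small white jar with a black lid, 46 mm across and 76 mm high, standing in one of the four pockets. Origin: centre of its underside; z up.
- model_spice_jar: Its twin in the back caddy, to be left alone: slim spice jar with a green label and a broad dark brown lid, green on top, 44 mm across and 105 mm high, standing in one of the four pockets. Origin: centre of its underside; z up.
- model_chilli_jar: Its twin in the back caddy, to be left alone: squat red-lidded jar with yellow label, 61 mm across and 73 mm high, standing in one of the four pockets. Origin: centre of its underside; z up.

How it is judged:
By the outcome, as a careful person would: the job done as asked, in the order asked, and still so for the second after the job is handed in, with the robot touching nothing.
It also fails if it takes over 115 s, if anything falls off the work surface, if the arm or the gripper's body presses on something with over 40 N, if the wrist force passes 120 N, or if a joint passes its speed limit or range.

## Working session

There is one attempt and no reset: what is moved stays moved. The work goes in short steps, Python scripts to look and compute and a tool call to move; the robot and the scene stay as the last step left them, time stands still between calls to the robot, and variables do not carry over. Pictures are saved under pics/ and viewed, at most 14 in all, crops included, and the job is handed in when it is done.

Besides the shell and the picture viewer there is one more tool, called after "Call:" in YAML: its name, and indented under it one key for each argument. servo_tool: Moves the arm, as the interface text tells. Shifts and turns lie within -1 to 1; 1 stands for 300 mm of shift or pi rad of turn. Its arguments: {"type":"object","properties":{"series":{"type":"array"},"grip_force":{"type":"number"}},"required":["series"]}

```bash
mkdir -p pics; cat > h.py <<'E'
import numpy as np, cv2
from cell import get_obs, eyes, env
def cam(n):
    c=eyes.read_camera(n); d=c['depth']; v,u=np.indices(d.shape)
    p=np.stack([(u-c['cx'])/c['fx']*d,(v-c['cy'])/c['fy']*d,d],-1)
    R=np.array(c['rotation']); R=R if R.shape==(3,3) else None
    w=p@R.T+np.array(c['origin']); w[d==0]=np.nan
    return c,w
def save(c,f): cv2.imwrite(f,c['frame'][:,:,::-1])
E
python3 - <<'E'
from h import *
for n in('scene','top'):
    c,w=cam(n); save(c,f'pics/{n}0.png'); np.save(n+'0.npy',w); print(n,c['origin'],c['rotation'],c['fx'])
o=get_obs(); print(o)
E
```

```text
Traceback (most recent call last):
  File "h.py", line 7, in cam
    w=p@R.T+np.array(c['origin']); w[d==0]=np.nan
        ^^^
AttributeError: 'NoneType' object has no attribute 'T'
```

```bash
python3 - <<'E'
s=open('h.py').read()
s=s.replace("R=np.array(c['rotation']); R=R if R.shape==(3,3) else None","R=Rot.from_euler('xyz',c['rotation'],degrees=True).as_matrix()")
open('h.py','w').write("from scipy.spatial.transform import Rotation as Rot\n"+s)
E
python3 - <<'E'
from cell import eyes
c=eyes.read_camera('top'); print(c['rotation'],c['origin'])
from h import *
for n in('scene','top'):
    c,w=cam(n); save(c,f'pics/{n}0.png'); np.save(n+'0.npy',w); print(n,c['origin'],c['rotation'],c['fx'],w[210,280])
o=get_obs(); print(o)
E
```

```text
[-174.86437504   -0.28795779  -89.99792035] [ 0.43447365 -0.1899116   0.89746431]
scene [ 0.03729805 -0.57902719  0.79847809] [-140.15936087   -0.70684604  -49.10103289] 443.12369689703905 [ 0.55126277 -0.17550456  0.04979272]
top [ 0.43447365 -0.1899116   0.89746431] [-174.86437504   -0.28795779  -89.99792035] 399.97487671024464 [ 0.52416832 -0.18195585  0.0132911 ]
{'time_s': 0.2, 'qpos': array([-68.28925578,  18.42240396,  -4.01679758,  83.1483708 ,
         1.29623287,  78.53978986,  -3.25689835]), 'joint_velocities': array([-0.00524678, -0.06272093, -0.05756258, -0.12906151, -0.13759979,
       -0.01675382,  0.01054691]), 'effort': array([ 5.80622509e-04, -4.91163468e+01, -4.03369116e-01, -3.12496948e+01,
       -6.38126163e-02,  4.05646255e-02,  1.28610181e-04]), 'tool_pos': array([0.23183137, 0.60690692, 0.22188296]), 'tool_rot': array([-1.79934707e+02,  5.35578900e-03,  1.59102969e+02]), 'force': array([ 0.73701121, -0.04791128, -0.4346765 ]), 'wrist_torque': array([-0.00871966, -0.05402093,  0.01343284]), 'grasp_force': 0.0, 'grip_width': 0.08698896782016302}
```

View pics/scene0.png

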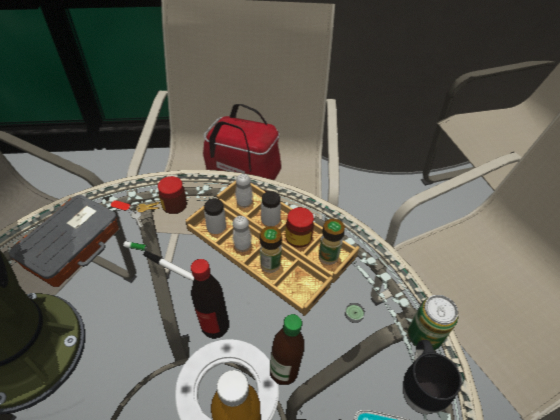

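View pics/top0.png

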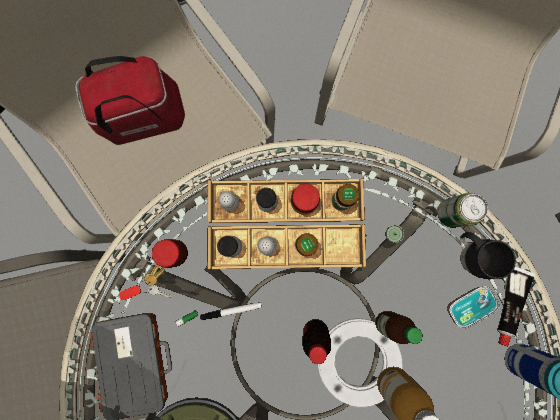

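```bash
cat > m.py <<'E'
from h import *
def tops(wt,ws,verbose=1):
    out=[]
    for nm,w in(('top',wt),('scene',ws)):
        x,y,z=w[...,0],w[...,1],w[...,2]
        m=((z>.062)&(z<.13)&(x>.43)&(x<.68)&(y>-.42)&(y<.25)).astype(np.uint8)
        n,l,s,c=cv2.connectedComponentsWithStats(m,connectivity=4)
        for i in range(1,n):
            if s[i,4]<30: continue
            p=w[l==i]; h=np.percentile(p[:,2],96); q=p[p[:,2]>h-.012]
            (cx,cy),r=cv2.minEnclosingCircle(q[:,:2].astype(np.float32))
            print(nm,s[i,:5],'c',np.round([cx,cy],4),'med',np.round((np.percentile(q[:,:2],2,axis=0)+np.percentile(q[:,:2],98,axis=0))/2,4),'r',round(r,4),'h',round(h,4))
if __name__=='__main__':
    wt,ws=np.load('top0.npy'),np.load('scene0.npy'); tops(wt,ws)
    for nm,w in(('top',wt),('scene',ws)):
        x,y,z=w[...,0],w[...,1],w[...,2]
        for a,b in((.02,.0345),(.035,.046)):
            m=(z>a)&(z<b)&(x>.44)&(x<.68)&(y<.0)&(y>-.42)
            p=w[m]; r=cv2.minAreaRect(p[:,:2].astype(np.float32)); print(nm,a,m.sum(),np.round(r[0],4),np.round(r[1],4),r[2],np.percentile(p,[1,99],axis=0).round(4).tolist())
E
python3 m.py; python3 - <<'E'
import cv2
a=cv2.imread('pics/scene0.png')[160:310,140:370]; b=cv2.imread('pics/top0.png')[170:280,140:380]
cv2.imwrite('pics/crop0.png',cv2.resize(a,None,fx=3.4,fy=3.4,interpolation=2))
E
```

```text
top [291 183  29  29 618] c [ 0.5453 -0.2346] med [ 0.5441 -0.2349] r 0.0285 h 0.0861
top [334 184  25  25 476] c [ 0.5462 -0.3167] med [ 0.5451 -0.3167] r 0.0221 h 0.118
top [256 188  21  21 360] c [ 0.543  -0.1535] med [ 0.5433 -0.1539] r 0.021 h 0.0891
top [218 191  19  18 260] c [ 0.5392 -0.073 ] med [ 0.5393 -0.0731] r 0.0172 h 0.1003
top [295 233  24  20 377] c [ 0.4473 -0.2351] med [ 0.4491 -0.2356] r 0.0217 h 0.1186
top [217 235  22  18 329] c [ 0.4441 -0.0751] med [ 0.4476 -0.0748] r 0.0211 h 0.0893
top [257 237  19  16 247] c [ 0.4456 -0.1529] med [ 0.4466 -0.1536] r 0.0171 h 0.1002
top [152 239  28  14 297] c [0.4355 0.0533] med [0.4438 0.0524] r 0.0277 h 0.0765
scene [236 174  16  20 251] c [ 0.5391 -0.0762] med [ 0.5381 -0.0763] r 0.0169 h 0.0968
scene [163 176  20  17 174] c [0.4331 0.0507] med [0.443  0.0498] r 0.0283 h 0.073
scene [262 191  19  21 335] c [ 0.5428 -0.1549] med [ 0.5419 -0.1559] r 0.0217 h 0.0864
scene [205 198  20  22 266] c [ 0.4449 -0.0779] med [ 0.4464 -0.0782] r 0.0209 h 0.0858
scene [287 207  27  27 545] c [ 0.5455 -0.2375] med [ 0.5435 -0.2381] r 0.0295 h 0.0835
scene [233 216  17  22 260] c [ 0.4445 -0.1575] med [ 0.4443 -0.1585] r 0.0168 h 0.0975
scene [321 218  24  33 626] c [ 0.5455 -0.3181] med [ 0.5452 -0.3195] r 0.0229 h 0.1159
scene [260 226  23  33 470] c [ 0.4474 -0.2373] med [ 0.4485 -0.2381] r 0.0222 h 0.1155
top 0.02 2019 [ 0.5167 -0.1952] [0.1493 0.3305] 0.003248431719839573 [[0.4443, -0.3566, 0.0207], [0.591, -0.0323, 0.034]]
top 0.035 585 [ 0.5146 -0.1944] [0.1495 0.3394] 0.7434217929840088 [[0.442, -0.3642, 0.0353], [0.588, -0.0257, 0.0454]]
scene 0.02 1789 [ 0.5153 -0.1968] [0.1527 0.3388] 0.7872111797332764 [[0.4416, -0.3663, 0.0203], [0.5895, -0.0333, 0.0339]]
scene 0.035 655 [ 0.5129 -0.1964] [0.1512 0.3395] 1.003370761871338 [[0.4408, -0.3659, 0.0352], [0.5859, -0.0284, 0.0456]]
```

View pics/crop0.png

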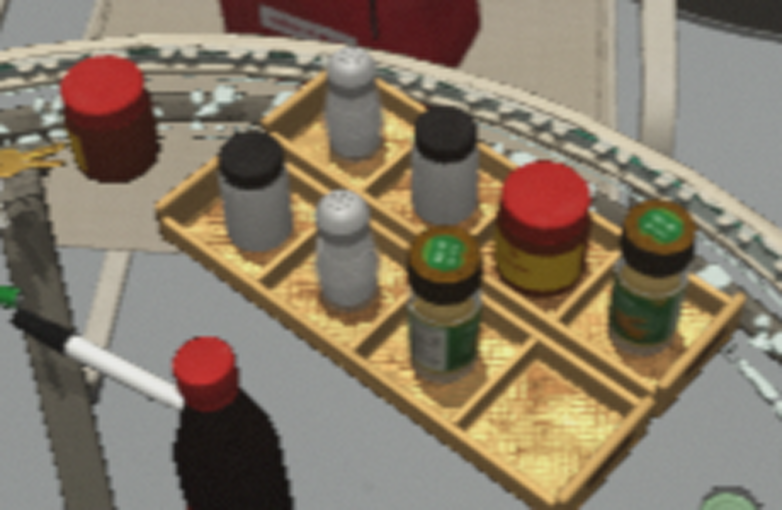

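```bash
sed -i 's/(x>.43)/(x>.38)/; s/x>.44)&(x<.68)/x>.37)\&(x<.65)/' m.py; python3 m.py; python3 - <<'E'
from h import *
w=np.load('top0.npy')
# empty pocket floor and table heights
for f in('top0.npy','scene0.npy'):
    w=np.load(f);x,y,z=w[...,0],w[...,1],w[...,2]
    m=(abs(x-.447)<.025)&(abs(y+.317)<.025); print('floor',np.nanmedian(z[m]))
    m=(abs(x-.447)<.02)&(abs(y-.16)<.05); print('tbl',np.nanmedian(z[m]))
w=np.load('top0.npy')
# per-band outline of caddy z in .02-.047
x,y,z=w[...,0],w[...,1],w[...,2]
m=(z>.02)&(z<.05)&(y<0)&(y>-.39)&(x>.37)&(x<.62)
for a in np.arange(-.35,-.03,.04):
    p=x[m&(abs(y-a)<.008)]; h=np.histogram(p,np.arange(.38,.61,.005))[0]; print(round(a,2),p.min().round(4),p.max().round(4),h)
E
```

```text
top [291 183  29  29 618] c [ 0.5453 -0.2346] med [ 0.5441 -0.2349] r 0.0285 h 0.0861
top [334 184  25  25 476] c [ 0.5462 -0.3167] med [ 0.5451 -0.3167] r 0.0221 h 0.118
top [256 188  21  21 360] c [ 0.543  -0.1535] med [ 0.5433 -0.1539] r 0.021 h 0.0891
top [218 191  19  18 260] c [ 0.5392 -0.073 ] med [ 0.5393 -0.0731] r 0.0172 h 0.1003
top [295 233  24  23 411] c [ 0.4471 -0.2349] med [ 0.4472 -0.2355] r 0.022 h 0.1185
top [217 235  22  22 376] c [ 0.4441 -0.0751] med [ 0.444  -0.0752] r 0.0211 h 0.0893
top [257 237  19  18 257] c [ 0.4456 -0.1529] med [ 0.4465 -0.1536] r 0.0171 h 0.1002
top [152 239  29  28 613] c [0.4298 0.0534] med [0.4304 0.0523] r 0.0286 h 0.0764
scene [236 174  16  20 251] c [ 0.5391 -0.0762] med [ 0.5381 -0.0763] r 0.0169 h 0.0968
scene [158 176  25  21 392] c [0.4291 0.0508] med [0.4284 0.0501] r 0.0289 h 0.0732
scene [262 191  19  21 335] c [ 0.5428 -0.1549] med [ 0.5419 -0.1559] r 0.0217 h 0.0864
scene [204 198  21  22 350] c [ 0.4443 -0.0781] med [ 0.4432 -0.0781] r 0.0215 h 0.0858
scene [287 207  27  27 545] c [ 0.5455 -0.2375] med [ 0.5435 -0.2381] r
[... 1434 characters left out ...]
  0  7
 14  0  7  4  0  0  0  0  0  0  0  0  0  0  0  0  6 15  0  0  0]
-0.19 0.3991 0.5889 [ 0  0  0  8 16  6  4  4  6  4  4  7  6  6  6  9  6  6  9  6  6 24  0  8
 16  6  4  4  6  4  4  5  5  4  4  4  6  4  4  6 11 16  0  0  0]
-0.15 0.399 0.589 [ 0  0  0  7 14  0  0  0  0  6  0  0  0  0  0  0  0  1  0  0  7 14  0  7
 13  0  0  0 13  0  0  0  0  0  0  0  0  0  0  0 15 16  0  0  0]
-0.11 0.397 0.5889 [ 0  0  0 16 10  7  4  4  6  3  4  6  4  4  5  5  4  4  6  4 10 15  0 12
 12  9  6  6  9  6  6  7  8  6  6  9  6  6  6  8 16 14  0  0  0]
-0.07 0.3969 0.5865 [ 0  0  0 14  7  0  0  0  0  0  0  0  0  0  0  0  0  0  0  0  7 15  0 15
  8  0  0  0  6  0  0  0  0  0  0  0  1  0  0  0 14  7  0  0  0]
```

```bash
python3 - <<'E'
from h import *
for f in('top0.npy','scene0.npy'):
    w=np.load(f).reshape(-1,3); w=w[np.isfinite(w).all(1)]
    print(f)
    for a in np.arange(.15,.66,.04):
        r=[]
        for b in np.arange(.68,-.5,-.06):
            m=(w[:,0]>=a)&(w[:,0]<a+.04)&(w[:,1]<=b)&(w[:,1]>b-.06)
            r.append(int(1000*np.percentile(w[m,2],98)) if m.sum()>5 else -99)
        print(round(a,2),r)
print([round(b,2) for b in np.arange(.68,-.5,-.06)])
E
```

```text
top0.npy
0.15 [-346, -341, -332, -324, -311, -99, 5, 5, 55, 54, 55, -450, -713, -713, -713, 31, 31, 199, 245, -712]
0.19 [-341, -336, -328, -317, -314, -713, 5, 3, 55, 55, 54, -448, -453, -712, -713, 30, 31, 9, 166, -452]
0.23 [-336, -330, -323, -314, -314, -320, 5, 53, 55, 55, 54, -715, -435, -713, -713, 223, 31, 119, 150, -449]
0.27 [-328, -325, -318, -313, -309, -322, 4, 52, 55, 55, 49, 17, 18, 16, -714, 222, 30, 197, 208, -712]
0.31 [-321, -316, -313, -310, -308, -327, 1, 4, 7, 7, 5, -175, 16, 18, -454, -713, -713, -162, 146, -713]
0.35 [-326, -315, -132, -138, -305, -714, -714, 4, 5, 8, -79, -714, -712, -453, -449, -448, -449, -263, -213, -717]
0.39 [-717, -99, -131, -133, -147, -326, -99, 5, 3, 6, 76, 43, 87, 62, 33, 116, 31, 43, -162, -147]
0.43 [-713, -712, -713, -99, -158, -168, -99, 2, 4, 5, 76, 43, 89, 100, 116, 118, 13, 43, 15, -88]
0.47 [-713, -712, -714, -99, -138, -138, -310, -713, 4, 5, 5, 44, 32, 33, 32, 32, 32, 43, 17, -46]
0.51 [-714, -713, -711, -99, -132, -134, -306, -328, 0, 5, 4, 43, 100, 88, 87, 86, 117, 43, 4, 4]
0.55 [-713, -713, -716, -99, -131, -307, -308,
[... 1272 characters left out ...]
 1, 39, 96, 85, 85, 83, 115, 98, 0, 2]
0.55 [-714, -716, -99, -570, -136, -312, -314, -313, -99, 1, 1, 36, 87, 85, 85, 83, 115, 45, 2, 2]
0.59 [-719, -99, -716, -134, -135, -714, -317, -314, -719, -716, 1, 0, -1, 0, 14, 26, 25, 27, 1, 2]
0.63 [-99, -99, -718, -134, -147, -714, -322, -321, -716, -716, -717, -1, 1, 1, 2, 1, 1, 2, 2, 1]
[np.float64(0.68), np.float64(0.62), np.float64(0.56), np.float64(0.5), np.float64(0.44), np.float64(0.38), np.float64(0.32), np.float64(0.26), np.float64(0.2), np.float64(0.14), np.float64(0.08), np.float64(0.02), np.float64(-0.04), np.float64(-0.1), np.float64(-0.16), np.float64(-0.22), np.float64(-0.28), np.float64(-0.34), np.float64(-0.4), np.float64(-0.46)]
```

Call:
servo_tool:
  series:
    - [[-0.1,-0.03,-0.03,0,0,0.038,0.7],[-0.2,-0.06,-0.06,0,0,0.077,0.7],[-0.3,-0.1,-0.093,0,0,0.115,0.7],[-0.4,-0.14,-0.093,0,0,0.154,0.7],[-0.5,-0.17,-0.093,0,0,0.192,0.7],[-0.6,-0.2,-0.093,0,0,0.23,0.7],[-0.68,-0.23,-0.093,0,0,0.27,0.7],[-0.74,-0.25,-0.093,0,0,0.307,0.7],[-0.77,-0.265,-0.093,0,0,0.346,0.7],[-0.772,-0.265,-0.093,0,0,0.384,0.7],[-0.772,-0.265,-0.093,0,0,0.384,0.7],[-0.772,-0.265,-0.093,0,0,0.384,0.7]]
  grip_force: 20

```text
time_s: 1.2
tool_pos: [0.4196, 0.4505, 0.2503]
tool_rot: [-180.0, 0.0, 90.2]
force: [0.3, -0.1, -0.5]
grip_width: 0.0615
grasp_force: 0.0
```

Call:
servo_tool:
  series:
    - [[-0.12,0.04,0,0,0,0,0.7],[-0.24,0.08,0,0,0,0,0.7],[-0.36,0.12,0,0,0,0,0.7],[-0.48,0.13,0,0,0,0,0.7],[-0.6,0.14,0,0,0,0,0.7],[-0.72,0.14,0,0,0,0,0.7],[-0.84,0.14,0,0,0,0,0.7],[-0.96,0.14,0,0,0,0,0.7],[-1.0,0.14,0,0,0,0,0.7],[-1.0,0.14,0,0,0,0,0.7]]

```text
time_s: 2.03
tool_pos: [0.4622, 0.147, 0.251]
tool_rot: [179.9, -0.0, 89.8]
force: [-0.5, -0.2, -0.5]
grip_width: 0.0612
grasp_force: 0.0
```

Call:
servo_tool:
  series:
    - [[-0.12,0,0,0,0,0,0.7],[-0.24,0,0,0,0,0,0.7],[-0.36,0,0,0,0,0,0.7],[-0.48,0,0,0,0,0,0.7],[-0.6,0,0,0,0,0,0.7],[-0.72,0,0,0,0,0,0.7],[-0.84,0,0,0,0,0,0.7],[-0.96,-0.02,0,0,0,0,0.7],[-1.0,-0.03,0,0,0,0,0.7],[-1.0,-0.03,0,0,0,0,0.7]]

```text
time_s: 2.87
tool_pos: [0.4528, -0.152, 0.2509]
tool_rot: [179.9, 0.0, 89.9]
force: [-0.2, 0.5, 0.1]
grip_width: 0.061
grasp_force: 0.0
```

```bash
python3 -c "
from h import *
o=get_obs();print(o['tool_pos'],o['tool_rot'],o['qpos'])"
```

```text
[ 0.45275953 -0.1520081   0.25093644] [1.79940574e+02 4.51461183e-02 8.98580054e+01] [-29.40263494  -6.65640185  41.95320552 105.51447455   4.55366901
  79.41072481  11.38275305]
```

Call:
servo_tool:
  series:
    - [[-0.1,-0.01,0.05,0,0,0,0.7],[-0.2,-0.019,0.15,0,0,0,0.7],[-0.282,-0.019,0.25,0,0,0,0.7],[-0.282,-0.019,0.3,0,0,0,0.7],[-0.282,-0.019,0.3,0,0,0,0.7],[-0.282,-0.019,0.3,0,0,0,0.7]]

```text
time_s: 3.37
tool_pos: [0.4479, -0.2318, 0.16]
tool_rot: [-179.9, -0.0, 90.2]
force: [0.2, 0.1, -0.1]
grip_width: 0.0612
grasp_force: 0.0
```

```bash
python3 -c "
from h import *
o=get_obs();print(o['tool_pos'],o['tool_rot'])
c,w=cam('scene');cv2.imwrite('pics/a1.png',cv2.resize(c['frame'][100:320,130:430,::-1],None,fx=2.5,fy=2.5))"
```

```text
[ 0.44788291 -0.23175198  0.15995501] [-1.79900528e+02 -3.12961470e-02  9.02183348e+01]
```

View pics/a1.png

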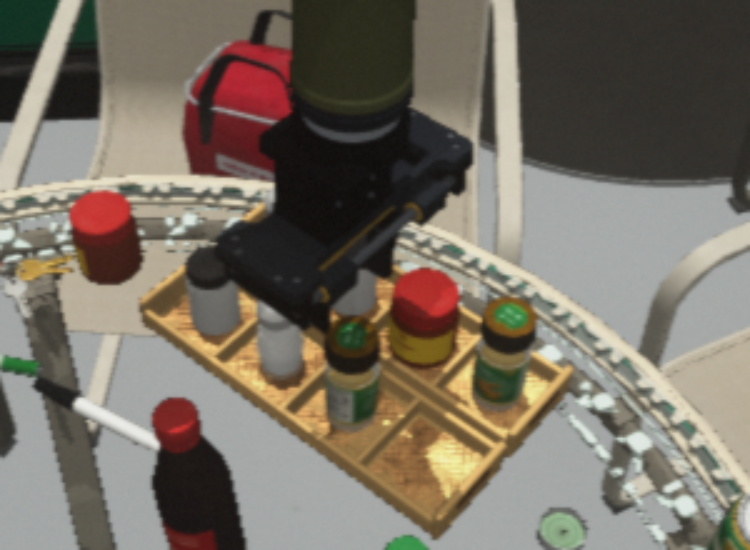

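Call:
servo_tool:
  series:
    - [[0,0,0,0,0,0,0.7],[0,0,0,0,0,0,0.7],[0,0,0,0,0,0,0.7]]

```text
time_s: 3.67
tool_pos: [0.4481, -0.2335, 0.1616]
tool_rot: [179.9, -0.0, 90.1]
force: [0.2, -0.1, -0.4]
grip_width: 0.0608
grasp_force: 0.0
```

Call:
servo_tool:
  series:
    - [[-0.01,-0.003,0.08,0,0,0,0.7],[-0.01,-0.003,0.16,0,0,0,0.7],[-0.01,-0.003,0.23,0,0,0,0.7],[-0.01,-0.003,0.27,0,0,0,0.7],[-0.01,-0.003,0.27,0,0,0,0.7],[-0.01,-0.003,0.27,0,0,0,0.7],[-0.01,-0.003,0.27,0,0,0,0.4],[-0.01,-0.003,0.27,0,0,0,0.3],[-0.01,-0.003,0.27,0,0,0,0.3],[-0.01,-0.003,0.27,0,0,0,0.3],[-0.01,-0.003,0.27,0,0,0,0.3],[-0.01,-0.003,0.27,0,0,0,0.3]]

```text
time_s: 4.67
tool_pos: [0.4471, -0.2375, 0.0803]
tool_rot: [179.9, 0.0, 90.0]
force: [0.6, 0.2, 4.8]
grip_width: 0.0435
grasp_force: 20.0
```

Call:
servo_tool:
  series:
    - [[0,0,-0.05,0,0,0,0.3],[0,0,-0.12,0,0,0,0.3],[0,0,-0.18,0,0,0,0.3],[0,0,-0.18,0,0,0,0.3],[-0.06,0,-0.18,0,0,0,0.3],[-0.14,-0.004,-0.18,0,0,0,0.3],[-0.22,-0.004,-0.18,0,0,0,0.3],[-0.274,-0.004,-0.18,0,0,0,0.3],[-0.274,-0.004,-0.18,0,0,0,0.3],[-0.274,-0.004,-0.18,0,0,0,0.3],[-0.274,-0.004,-0.18,0,0,0,0.3]]

```text
time_s: 5.58
tool_pos: [0.4445, -0.3184, 0.1325]
tool_rot: [-179.9, -0.1, 90.0]
force: [0.5, 0.9, -1.4]
grip_width: 0.0432
grasp_force: 20.0
```

Call:
servo_tool:
  series:
    - [[0,0.003,0.06,0,0,0,0.3],[0,0.003,0.12,0,0,0,0.3],[0,0.003,0.15,0,0,0,0.3],[0,0.003,0.165,0,0,0,0.3],[0,0.003,0.173,0,0,0,0.3],[0,0.003,0.173,0,0,0,0.3],[0,0.003,0.173,0,0,0,0.3]]

```text
time_s: 6.17
tool_pos: [0.4462, -0.3195, 0.0822]
tool_rot: [179.9, 0.0, 90.0]
force: [-0.1, -0.2, -1.4]
grip_width: 0.0431
grasp_force: 20.0
```

Call:
servo_tool:
  series:
    - [[0,0,0.007,0,0,0,0.3],[0,0,0.007,0,0,0,0.3],[0,0,0.007,0,0,0,0.5],[0,0,0.007,0,0,0,0.7],[0,0,0.007,0,0,0,0.7],[0,0,-0.05,0,0,0,0.7],[0,0,-0.15,0,0,0,0.7],[0,0,-0.25,0,0,0,0.7],[0,0,-0.28,0,0,0,0.7],[0.1,0,-0.28,0,0,0,0.7],[0.2,0,-0.28,0,0,0,0.7],[0.3,0,-0.28,0,0,0,0.7]]

```text
time_s: 7.17
tool_pos: [0.4452, -0.2288, 0.1652]
tool_rot: [-180.0, 0.0, 89.9]
force: [0.6, 0.5, -0.2]
grip_width: 0.0608
grasp_force: 0.0
```

Call:
servo_tool:
  series:
    - [[0.1,-0.005,0,0,0,0,0.7],[0.2,-0.005,0,0,0,0,0.7],[0.247,-0.005,0,0,0,0,0.7],[0.247,-0.005,0,0,0,0,0.7],[0.247,-0.005,0,0,0,0,0.7]]

```text
time_s: 7.58
tool_pos: [0.4441, -0.1549, 0.1653]
tool_rot: [-180.0, -0.0, 90.1]
force: [0.7, 0.3, 0.2]
grip_width: 0.0608
grasp_force: 0.0
```

Call:
servo_tool:
  series:
    - [[0,0,0.1,0,0,0,0.7],[0,0,0.2,0,0,0,0.7],[0,0,0.3,0,0,0,0.7],[0,0,0.36,0,0,0,0.7],[0,0,0.38,0,0,0,0.7],[0,0,0.38,0,0,0,0.7],[0,0,0.38,0,0,0,0.4],[0,0,0.38,0,0,0,0.2],[0,0,0.38,0,0,0,0.2],[0,0,0.38,0,0,0,0.2],[0,0,0.38,0,0,0,0.2],[0,0,0.38,0,0,0,0.2]]

```text
time_s: 8.58
tool_pos: [0.4453, -0.1554, 0.0524]
tool_rot: [179.9, -0.0, 90.0]
force: [0.3, -0.1, 3.6]
grip_width: 0.0369
grasp_force: 20.0
```

Call:
servo_tool:
  series:
    - [[0,0,-0.05,0,0,0,0.1],[0,0,-0.12,0,0,0,0.1],[0,0,-0.18,0,0,0,0.1],[0,0,-0.18,0,0,0,0.1],[-0.06,0,-0.18,0,0,0,0.1],[-0.14,0,-0.18,0,0,0,0.1],[-0.22,0,-0.18,0,0,0,0.1],[-0.274,0,-0.18,0,0,0,0.1],[-0.274,0,-0.18,0,0,0,0.1],[-0.274,0,-0.18,0,0,0,0.1],[-0.274,0,-0.18,0,0,0,0.1]]

```text
time_s: 9.5
tool_pos: [0.4439, -0.2365, 0.1048]
tool_rot: [-179.9, -0.1, 90.0]
force: [0.2, 1.4, -1.5]
grip_width: 0.0369
grasp_force: 19.7
```

```bash
python3 -c "
from h import *
c,w=cam('scene');cv2.imwrite('pics/a2.png',cv2.resize(c['frame'][100:320,130:430,::-1],None,fx=2.5,fy=2.5))"
```

```text
(no output)
```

View pics/a2.png

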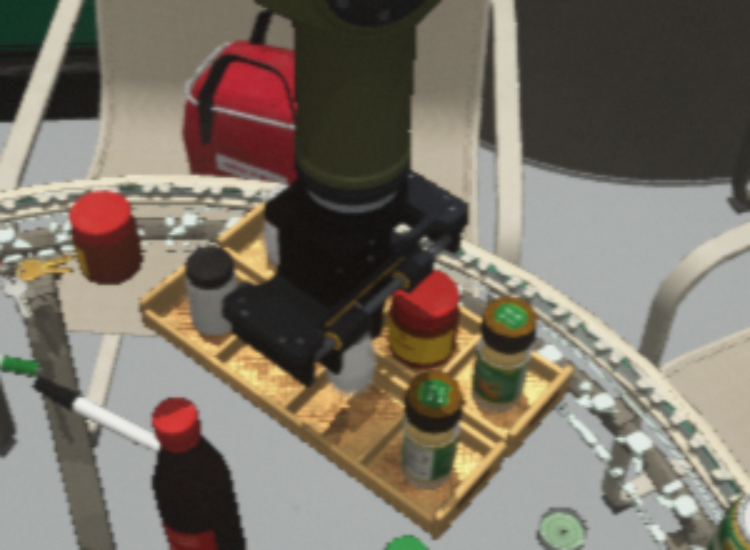

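Call:
servo_tool:
  series:
    - [[0,0.002,0.06,0,0,0,0.1],[0,0.002,0.12,0,0,0,0.1],[0,0.002,0.15,0,0,0,0.1],[0,0.002,0.165,0,0,0,0.1],[0,0.002,0.173,0,0,0,0.1],[0,0.002,0.176,0,0,0,0.1],[0,0.002,0.176,0,0,0,0.1],[0,0.002,0.176,0,0,0,0.1]]

```text
time_s: 10.22
tool_pos: [0.4455, -0.2377, 0.0534]
tool_rot: [179.9, 0.0, 90.0]
force: [0.1, -0.2, -0.8]
grip_width: 0.0369
grasp_force: 19.7
```

Call:
servo_tool:
  series:
    - [[0,0,0,0,0,0,0.3],[0,0,0,0,0,0,0.5],[0,0,0,0,0,0,0.7],[0,0,0,0,0,0,0.7],[0,0,0,0,0,0,0.7],[0,0,-0.05,0,0,0,0.7],[0,0,-0.15,0,0,0,0.7],[0,0,-0.25,0,0,0,0.7],[0,0,-0.35,0,0,0,0.7],[0,0,-0.38,0,0,0,0.7],[0.1,0,-0.38,0,0,0,0.7]]

```text
time_s: 11.13
tool_pos: [0.4461, -0.2137, 0.1701]
tool_rot: [179.6, 0.3, 89.5]
force: [0.4, -0.2, -0.0]
grip_width: 0.0611
grasp_force: 0.0
```

Call:
servo_tool:
  series:
    - [[0.1,0,0,0,0,0,0.7],[0.2,0,0,0,0,0,0.7],[0.3,0,0,0,0,0,0.7],[0.4,0,0,0,0,0,0.7],[0.433,0,0,0,0,0,0.7],[0.433,0,0,0,0,0,0.7],[0.433,0,0,0,0,0,0.7]]

```text
time_s: 11.72
tool_pos: [0.4449, -0.0783, 0.1666]
tool_rot: [-180.0, 0.0, 90.0]
force: [0.3, -0.8, 0.1]
grip_width: 0.0611
grasp_force: 0.0
```

Call:
servo_tool:
  series:
    - [[0.004,-0.003,0.1,0,0,0,0.7],[0.004,-0.003,0.2,0,0,0,0.7],[0.004,-0.003,0.3,0,0,0,0.7],[0.004,-0.003,0.35,0,0,0,0.7],[0.004,-0.003,0.37,0,0,0,0.7],[0.004,-0.003,0.37,0,0,0,0.7],[0.004,-0.003,0.37,0,0,0,0.4],[0.004,-0.003,0.37,0,0,0,0.2],[0.004,-0.003,0.37,0,0,0,0.2],[0.004,-0.003,0.37,0,0,0,0.2],[0.004,-0.003,0.37,0,0,0,0.2],[0.004,-0.003,0.37,0,0,0,0.2]]

```text
time_s: 12.72
tool_pos: [0.4453, -0.0766, 0.0569]
tool_rot: [179.8, -0.0, 90.0]
force: [-0.2, 0.4, 5.5]
grip_width: 0.0458
grasp_force: 20.0
```

Call:
servo_tool:
  series:
    - [[0,0,-0.05,0,0,0,0.2],[0,0,-0.12,0,0,0,0.2],[0,0,-0.18,0,0,0,0.2],[0,0,-0.18,0,0,0,0.2],[0,0,-0.18,0,0,0,0.2]]

```text
time_s: 13.13
tool_pos: [0.4443, -0.0761, 0.11]
tool_rot: [179.9, -0.1, 90.0]
force: [-0.7, -0.0, -2.3]
grip_width: 0.0457
grasp_force: 20.0
```

Call:
servo_tool:
  series:
    - [[-0.06,0,0,0,0,0,0.2],[-0.14,0,0,0,0,0,0.2],[-0.22,-0.002,0,0,0,0,0.2],[-0.265,-0.002,0,0,0,0,0.2],[-0.265,-0.002,0,0,0,0,0.2],[-0.265,-0.002,0,0,0,0,0.2],[-0.265,-0.002,0.06,0,0,0,0.2],[-0.265,-0.002,0.12,0,0,0,0.2],[-0.265,-0.002,0.15,0,0,0,0.2],[-0.265,-0.002,0.17,0,0,0,0.2],[-0.265,-0.002,0.177,0,0,0,0.2],[-0.265,-0.002,0.177,0,0,0,0.2]]

```text
time_s: 14.13
tool_pos: [0.4432, -0.1552, 0.0567]
tool_rot: [-179.9, -0.0, 90.0]
force: [0.6, -0.5, -1.6]
grip_width: 0.0453
grasp_force: 20.0
```

Call:
servo_tool:
  series:
    - [[0,0,0.003,0,0,0,0.2],[0,0,0.003,0,0,0,0.2]]

```text
time_s: 14.3
tool_pos: [0.4437, -0.1554, 0.0565]
tool_rot: [-180.0, -0.1, 90.0]
force: [-3.3, 1.3, 6.9]
grip_width: 0.0453
grasp_force: 20.0
```

Touching the floor; release, rise, return to the shaker in pocket 3.

Call:
servo_tool:
  series:
    - [[0,0,0,0,0,0,0.5],[0,0,0,0,0,0,0.7],[0,0,0,0,0,0,0.7],[0,0,0,0,0,0,0.7],[0,0,-0.05,0,0,0,0.7],[0,0,-0.15,0,0,0,0.7],[0,0,-0.25,0,0,0,0.7],[0,0,-0.35,0,0,0,0.7],[0,0,-0.37,0,0,0,0.7],[-0.1,0,-0.37,0,0,0,0.7],[-0.2,0.003,-0.37,0,0,0,0.7],[-0.274,0.003,-0.37,0,0,0,0.7]]

```text
time_s: 15.3
tool_pos: [0.4445, -0.24, 0.1671]
tool_rot: [179.9, 0.0, 90.0]
force: [0.3, 0.2, -0.0]
grip_width: 0.061
grasp_force: 0.0
```

Call:
servo_tool:
  series:
    - [[0,0,0,0,0,0,0.7],[0,0,0,0,0,0,0.7]]

```text
time_s: 15.47
tool_pos: [0.4438, -0.2392, 0.1664]
tool_rot: [-180.0, 0.0, 89.8]
force: [-0.4, 0.3, 0.3]
grip_width: 0.0609
grasp_force: 0.0
```

```bash
python3 -c "
from m import *
tops(cam('top')[1],cam('scene')[1])
c,w=cam('scene');cv2.imwrite('pics/a3.png',cv2.resize(c['frame'][100:320,130:430,::-1],None,fx=2.5,fy=2.5))"
```

```text
top [339 184  20  17 215] c [ 0.5466 -0.3177] med [ 0.5515 -0.3189] r 0.0214 h 0.1185
top [256 188  21  21 362] c [ 0.5432 -0.1536] med [ 0.5433 -0.1539] r 0.0207 h 0.0892
top [218 191  19  18 263] c [ 0.5397 -0.0729] med [ 0.5396 -0.0733] r 0.0169 h 0.1011
top [256 236  21  22 359] c [ 0.4427 -0.1534] med [ 0.4422 -0.1539] r 0.0207 h 0.0892
top [152 239  28  28 616] c [0.4304 0.0529] med [0.4304 0.0524] r 0.0285 h 0.0765
scene [236 175   5  13  44] c [ 0.5316 -0.0685] med [ 0.5315 -0.0689] r 0.0106 h 0.0974
scene [158 176  25  21 398] c [0.4288 0.0513] med [0.4285 0.0492] r 0.029 h 0.0733
scene [269 194   9  10  42] c [ 0.5432 -0.161 ] med [ 0.5431 -0.1631] r 0.0148 h 0.0861
scene [287 207  27  26 550] c [ 0.5457 -0.2374] med [ 0.5435 -0.2382] r 0.0293 h 0.0835
scene [321 218  24  33 630] c [ 0.5462 -0.3191] med [ 0.5452 -0.3197] r 0.0232 h 0.1156
scene [230 220  20  20 248] c [ 0.4409 -0.1562] med [ 0.4332 -0.1566] r 0.0198 h 0.086
scene [262 236  18  23 319] c [ 0.4443 -0.2381] med [ 0.4434 -0.2389] r 0.0168 h 0.0979
scene [291 249  25  34 679] c [ 0.447  -0.3198] med [ 0.4455 -0.3207] r 0.0227 h 0.1159
```

View pics/a3.png

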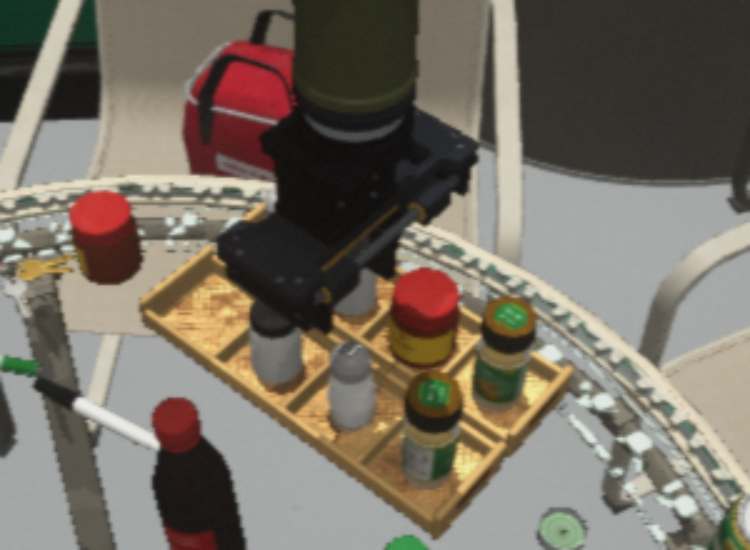

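Call:
servo_tool:
  series:
    - [[0.004,0.002,0.1,0,0,0,0.7],[0.004,0.002,0.2,0,0,0,0.7],[0.004,0.002,0.3,0,0,0,0.7],[0.004,0.002,0.36,0,0,0,0.7],[0.004,0.002,0.38,0,0,0,0.7],[0.004,0.002,0.38,0,0,0,0.7],[0.004,0.002,0.38,0,0,0,0.4],[0.004,0.002,0.38,0,0,0,0.2],[0.004,0.002,0.38,0,0,0,0.1],[0.004,0.002,0.38,0,0,0,0.1],[0.004,0.002,0.38,0,0,0,0.1],[0.004,0.002,0.38,0,0,0,0.1]]

```text
time_s: 16.62
tool_pos: [0.4458, -0.2371, 0.0536]
tool_rot: [179.9, 0.0, 90.0]
force: [0.1, 0.0, 3.3]
grip_width: 0.0365
grasp_force: 20.0
```

Call:
servo_tool:
  series:
    - [[0,0,-0.05,0,0,0,0.1],[0,0,-0.15,0,0,0,0.1],[0,0,-0.25,0,0,0,0.1],[0,0,-0.35,0,0,0,0.1],[0,0,-0.38,0,0,0,0.1],[0,0,-0.38,0,0,0,0.1],[0,0,-0.38,0,0,0,0.1]]

```text
time_s: 17.2
tool_pos: [0.4447, -0.2365, 0.1662]
tool_rot: [180.0, -0.1, 90.0]
force: [-0.1, -0.1, -1.1]
grip_width: 0.0373
grasp_force: 19.7
```

Call:
servo_tool:
  series:
    - [[0.06,0,0,0,0,0,0.1],[0.14,0,0,0,0,0,0.1],[0.24,0,0,0,0,0,0.1],[0.34,-0.004,0,0,0,0,0.1],[0.44,-0.008,0,0,0,0,0.1],[0.51,-0.008,0,0,0,0,0.1],[0.543,-0.008,0,0,0,0,0.1],[0.543,-0.008,0,0,0,0,0.1],[0.543,-0.008,0,0,0,0,0.1],[0.543,-0.008,0,0,0,0,0.1]]

```text
time_s: 18.03
tool_pos: [0.4422, -0.0759, 0.1662]
tool_rot: [-179.9, 0.1, 89.8]
force: [0.4, -0.2, -0.2]
grip_width: 0.0365
grasp_force: 19.7
```

Call:
servo_tool:
  series:
    - [[0.006,0,0.08,0,0,0,0.1],[0.006,0,0.18,0,0,0,0.1],[0.006,0,0.27,0,0,0,0.1],[0.006,0,0.33,0,0,0,0.1],[0.006,0,0.36,0,0,0,0.1],[0.006,0,0.37,0,0,0,0.1],[0.006,0,0.375,0,0,0,0.1],[0.006,0,0.375,0,0,0,0.1],[0.006,0,0.375,0,0,0,0.1]]

```text
time_s: 18.78
tool_pos: [0.4436, -0.0725, 0.0553]
tool_rot: [179.9, -0.0, 90.0]
force: [0.1, 0.0, -0.3]
grip_width: 0.0368
grasp_force: 19.7
```

Call:
servo_tool:
  series:
    - [[0,0,0.005,0,0,0,0.1],[0,0,0.005,0,0,0,0.1],[0,0,0.005,0,0,0,0.5],[0,0,0.005,0,0,0,0.7],[0,0,0.005,0,0,0,0.7],[0,0,0.005,0,0,0,0.7],[0,0,-0.05,0,0,0,0.7],[0,0,-0.15,0,0,0,0.7],[0,0,-0.25,0,0,0,0.7],[0,0,-0.35,0,0,0,0.7],[0,0,-0.38,0,0,0,0.7],[0,0,-0.38,0,0,0,0.9]]

```text
time_s: 19.78
tool_pos: [0.4444, -0.0721, 0.1707]
tool_rot: [179.7, -0.1, 90.0]
force: [0.8, 0.2, -1.0]
grip_width: 0.063
grasp_force: 0.0
```

Call:
servo_tool:
  series:
    - [[0.1,-0.01,0,0,0,0,0.95],[0.2,-0.02,0,0,0,0,0.95],[0.3,-0.047,0,0,0,0,0.95],[0.4,-0.047,0,0,0,0,0.95],[0.415,-0.047,0,0,0,0,0.95],[0.415,-0.047,0,0,0,0,0.95],[0.415,-0.047,0,0,0,0,0.95],[0.415,-0.047,0,0,0,0,0.95]]

```text
time_s: 20.45
tool_pos: [0.4282, 0.0508, 0.1674]
tool_rot: [-179.9, 0.1, 89.9]
force: [-0.7, 0.4, -0.6]
grip_width: 0.0828
grasp_force: 0.0
```

Call:
servo_tool:
  series:
    - [[0.003,0.004,0.1,0,0,0,0.95],[0.003,0.004,0.2,0,0,0,0.95],[0.003,0.004,0.3,0,0,0,0.95],[0.003,0.004,0.39,0,0,0,0.95],[0.003,0.004,0.43,0,0,0,0.95],[0.003,0.004,0.43,0,0,0,0.95],[0.003,0.004,0.43,0,0,0,0.7],[0.003,0.004,0.43,0,0,0,0.5],[0.003,0.004,0.43,0,0,0,0.4],[0.003,0.004,0.43,0,0,0,0.4],[0.003,0.004,0.43,0,0,0,0.4],[0.003,0.004,0.43,0,0,0,0.4]]

```text
time_s: 21.45
tool_pos: [0.4307, 0.0534, 0.0403]
tool_rot: [179.9, -0.1, 90.0]
force: [0.2, -0.4, 5.4]
grip_width: 0.059
grasp_force: 20.0
```

Call:
servo_tool:
  series:
    - [[0,0,-0.05,0,0,0,0.4],[0,0,-0.15,0,0,0,0.4],[0,0,-0.25,0,0,0,0.4],[0,0,-0.35,0,0,0,0.4],[0,0,-0.45,0,0,0,0.4],[0,0,-0.5,0,0,0,0.4],[0,0,-0.5,0,0,0,0.4],[0,0,-0.5,0,0,0,0.4]]

```text
time_s: 22.12
tool_pos: [0.4296, 0.0533, 0.1892]
tool_rot: [180.0, -0.0, 90.0]
force: [-1.4, 0.1, -2.9]
grip_width: 0.059
grasp_force: 20.0
```

Call:
servo_tool:
  series:
    - [[-0.06,0.01,0,0,0,0,0.4],[-0.15,0.03,0,0,0,0,0.4],[-0.26,0.05,0,0,0,0,0.4],[-0.37,0.05,0,0,0,0,0.4],[-0.48,0.05,0,0,0,0,0.4],[-0.6,0.05,0,0,0,0,0.4],[-0.72,0.05,0,0,0,0,0.4],[-0.84,0.05,0,0,0,0,0.4],[-0.93,0.05,0,0,0,0,0.4],[-0.97,0.05,0,0,0,0,0.4],[-0.97,0.05,0,0,0,0,0.4],[-0.97,0.05,0,0,0,0,0.4]]

```text
time_s: 23.12
tool_pos: [0.4432, -0.2376, 0.1875]
tool_rot: [-179.8, -0.0, 89.9]
force: [0.2, 0.3, -1.9]
grip_width: 0.059
grasp_force: 20.0
```

Call:
servo_tool:
  series:
    - [[0,0,0,0,0,0,0.4],[0,0,0,0,0,0,0.4],[0,0,0,0,0,0,0.4]]

```text
time_s: 23.37
tool_pos: [0.4447, -0.2363, 0.1888]
tool_rot: [-180.0, -0.1, 90.1]
force: [-0.6, 0.0, -1.4]
grip_width: 0.0591
grasp_force: 20.0
```

```bash
python3 -c "
from h import *
c,w=cam('scene');cv2.imwrite('pics/a4.png',cv2.resize(c['frame'][100:320,130:430,::-1],None,fx=2.5,fy=2.5))"
```

```text
(no output)
```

View pics/a4.png

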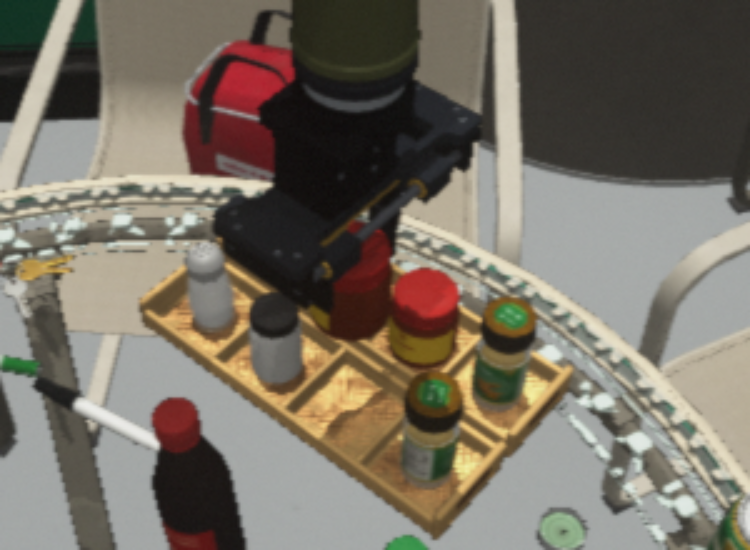

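Call:
servo_tool:
  series:
    - [[-0.004,0,0.1,0,0,0,0.4],[-0.004,0,0.2,0,0,0,0.4],[-0.004,0,0.3,0,0,0,0.4],[-0.004,0,0.38,0,0,0,0.4],[-0.004,0,0.42,0,0,0,0.4],[-0.004,0,0.44,0,0,0,0.4],[-0.004,0,0.45,0,0,0,0.4],[-0.004,0,0.456,0,0,0,0.4],[-0.004,0,0.456,0,0,0,0.4],[-0.004,0,0.456,0,0,0,0.4]]

```text
time_s: 24.25
tool_pos: [0.4455, -0.2392, 0.0534]
tool_rot: [179.9, 0.0, 90.0]
force: [0.3, -0.1, -1.9]
grip_width: 0.059
grasp_force: 20.0
```

Call:
servo_tool:
  series:
    - [[0,0,0.003,0,0,0,0.4],[0,0,0.006,0,0,0,0.4],[0,0,0.006,0,0,0,0.4]]

```text
time_s: 24.5
tool_pos: [0.4448, -0.239, 0.0509]
tool_rot: [180.0, -0.0, 90.0]
force: [0.5, -0.5, -1.6]
grip_width: 0.0584
grasp_force: 20.0
```

Call:
servo_tool:
  series:
    - [[0,0,0.003,0,0,0,0.4],[0,0,0.003,0,0,0,0.4],[0,0,0.003,0,0,0,0.4]]

```text
time_s: 24.75
tool_pos: [0.4449, -0.239, 0.0504]
tool_rot: [180.0, -0.0, 90.0]
force: [-1.6, 1.9, 5.6]
grip_width: 0.059
grasp_force: 20.0
```

Contact. Release gently to 75 mm, rise, and back off.

Call:
servo_tool:
  series:
    - [[0,0,0,0,0,0,0.75],[0,0,0,0,0,0,0.85],[0,0,0,0,0,0,0.85],[0,0,0,0,0,0,0.85],[0,0,-0.03,0,0,0,0.85],[0,0,-0.1,0,0,0,0.85],[0,0,-0.2,0,0,0,0.85],[0,0,-0.3,0,0,0,0.85],[0,0,-0.4,0,0,0,0.85],[0,0,-0.5,0,0,0,0.85],[0,0,-0.6,0,0,0,0.85],[0,0,-0.6,0,0,0,0.85]]

```text
time_s: 25.75
tool_pos: [0.4475, -0.241, 0.2357]
tool_rot: [179.4, 0.0, 89.9]
force: [0.8, -0.9, 0.1]
grip_width: 0.0741
grasp_force: 0.0
```

Call:
servo_tool:
  series:
    - [[0.1,0,0,0,0,0,0.85],[0.2,0,0,0,0,0,0.85],[0.3,0,0,0,0,0,0.85],[0.4,0,0,0,0,0,0.85],[0.5,0,0,0,0,0,0.85],[0.6,0,0,0,0,0,0.85],[0.7,0,0,0,0,0,0.85],[0.8,0,0,0,0,0,0.85],[0.9,0,0,0,0,0,0.85],[1.0,0,0,0,0,0,0.85],[1.0,0,0,0,0,0,0.85]]

```text
time_s: 26.67
tool_pos: [0.444, 0.0671, 0.2296]
tool_rot: [-180.0, -0.1, 90.4]
force: [-0.6, 0.2, -0.3]
grip_width: 0.074
grasp_force: 0.0
```

Call:
servo_tool:
  series:
    - [[0.1,0,0,0,0,0,0.85],[0.2,0,0,0,0,0,0.85],[0.3,0,0,0,0,0,0.85],[0.4,0,0,0,0,0,0.85],[0.5,0,0,0,0,0,0.85],[0.5,0,0,0,0,0,0.85],[0.5,0,0,0,0,0,0.85]]

```text
time_s: 27.25
tool_pos: [0.4444, 0.2121, 0.2295]
tool_rot: [-180.0, 0.1, 90.2]
force: [0.6, -1.3, -0.0]
grip_width: 0.074
grasp_force: 0.0
```

```bash
python3 -c "
from m import *
c,w=cam('scene'); t,wt=cam('top'); tops(wt,w)
a=c['frame'][150:310,150:370,::-1]; b=t['frame'][160:280,190:390,::-1]
cv2.imwrite('pics/a5.png',np.hstack([cv2.resize(a,(400,290)),cv2.resize(b,(400,290))]))"
```

```text
top [292 183  28  29 621] c [ 0.5449 -0.2349] med [ 0.544  -0.2349] r 0.0283 h 0.0861
top [334 184  25  25 475] c [ 0.5453 -0.3166] med [ 0.545  -0.3163] r 0.0221 h 0.1182
top [256 188  21  21 360] c [ 0.5434 -0.1535] med [ 0.5432 -0.1539] r 0.0209 h 0.089
top [218 191  19  18 264] c [ 0.5395 -0.0729] med [ 0.5397 -0.0732] r 0.0171 h 0.1005
top [294 232  28  29 622] c [ 0.4433 -0.2388] med [ 0.4427 -0.2385] r 0.0284 h 0.0863
top [335 234  26  22 461] c [ 0.4466 -0.3177] med [ 0.4464 -0.3175] r 0.022 h 0.1187
top [256 236  21  22 359] c [ 0.4428 -0.1533] med [ 0.4422 -0.1543] r 0.0207 h 0.0891
top [217 238  19  18 275] c [ 0.4434 -0.0715] med [ 0.4428 -0.0716] r 0.0168 h 0.1007
scene [236 174  16  20 249] c [ 0.5389 -0.0754] med [ 0.538  -0.0767] r 0.0169 h 0.0975
scene [261 191  20  21 338] c [ 0.543  -0.1553] med [ 0.5424 -0.1562] r 0.0218 h 0.086
scene [204 197  18  21 282] c [ 0.4428 -0.0732] med [ 0.4415 -0.075 ] r 0.0169 h 0.0971
scene [287 207  27  26 553] c [ 0.5442 -0.2362] med [ 0.5432 -0.2381] r 0.0294 h 0.0835
scene [230 217  21  22 376] c [ 0.442  -0.1562] med [ 0.4413 -0.1561] r 0.0216 h 0.0862
scene [321 218  24  34 631] c [ 0.5457 -0.3186] med [ 0.5452 -0.3196] r 0.0227 h 0.1155
scene [257 236  28  28 630] c [ 0.4433 -0.2411] med [ 0.4422 -0.2417] r 0.0289 h 0.0834
scene [291 249  25  34 680] c [ 0.4459 -0.3201] med [ 0.4457 -0.3204] r 0.0221 h 0.1159
```

View pics/a5.png

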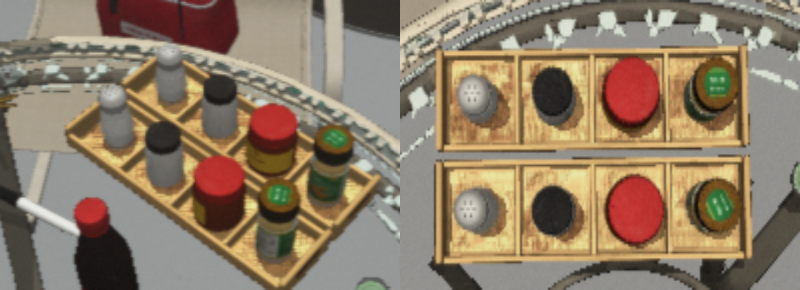

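Both caddies match, with every thing upright on its pocket floor (heights agree with the twins) and the arm clear.

```bash
python3 -c "
from cell import env
print(env.sign_off())"
```

```text
the job is handed in; nothing more can be done
None
```

The front caddy now matches the back one: all four things stand upright in front of their twins, the back caddy's things show no measurable shift, nothing was knocked over, and the job was handed in at about 27 s.

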